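# Close and lock the cover of a bench air filter

### The job

The filter in the small bench air filter has been changed: push its raised cover down with the fingertips, then set a fingertip in the slot of each of the two quarter-turn fasteners, press the cover down against its springy gasket and turn each fastener clockwise to its stop, so that the cover stays locked down when you let go. Turn the fasteners only once the cover is down. Nothing is to be picked up: do not lift the cover further open, and leave the bottle, the tape roll and the marker where they are.

Things in the scene. Friction and masses are not known exactly. Their poses are not given: they have to be found in the camera images.
- filter_unit: Bench air filter, fixed: white housing 200 mm deep (x) by 280 mm wide (y) with a grey-blue hinged cover as its top. Origin: centre of its underside, on the bench; -x is its front (louvres, switch), +x its rear. Closed, the cover's top is 107 mm above the bench, its raised rim 107.5 mm. The hinge line runs along the unit's y at x = +100 mm, z = 90 mm.
- cover (a joint): Angle of the cover about its rear hinge, rad: 0 = fully down, grows as the front edge rises. The stiff hinge stays where it is left; about 1 N at the front edge pushes it down. Below 0.027 rad (last 5 mm at the front) it squeezes a springy gasket, 4 N at first touch, 8 N at the front when fully down; let go unlocked, it springs back to 0.027 rad; locked, it rests at 0.008 rad.
- cover_front_edge (a point): Point on the upper face of the cover's front rail, 190 mm in front of the hinge line and midway between its ends, between the two fasteners: a good place to push the cover down. It moves with the cover.
- fastener_left (a joint): Turn of the left (+y) fastener, rad: 0 = open, 1.571 = locked, at its stop; grows clockwise seen from above. Takes 0.12 N m, stays where left. Its cam passes under a keeper in the housing only while the cover is held within 0.006 rad of fully down (press on the slot's floor with 11 to 15 N), else it jams some 55 degrees round; turned early, it keeps the cover from closing.
- fastener_right (a joint): Turn of the right (-y) fastener; it works as the left one: 0 = open, 1.571 = locked, at its stop; grows clockwise seen from above.
- slot_left (a point): Centre of the floor of the left fastener's finger slot, on its axis. The fastener is a dark dial 73 mm across, flush in the cover inside a steel ring; the slot across its middle is 28 mm wide, 62 mm long, 14.5 mm deep, closed at both ends. With the cover down the floor is 94 mm above the bench, at the unit's x = -45 mm, y = +75 mm. It moves with the cover and turns with the dial.
- slot_right (a point): The same for the right fastener: cover down, at the unit's x = -45 mm, y = -75 mm, z = 94 mm. Each slot runs along the unit's y when open and along its x when locked. A yellow mark at one end of the slot points to a white dot (toward the unit's -y) when open and to a green bar (toward its front) when locked.
- buffer_bottle: Bystander: small plastic bottle with a blue cap, 56 mm across and 115 mm high, standing beside the unit. Origin: centre of its underside.
- yellow_tape: Bystander: roll of yellow tape lying flat, 76 mm across and 19 mm high, beside the unit. Origin: centre of its underside.
- black_marker: Bystander: marker with a black cap, 138 mm long, 14 mm thick, lying in front of the unit. Origin: centre of its underside.
- microscope: Bystander furniture: stereo microscope standing at the left of the bench beyond the work, about 350 mm by 260 mm and 456 mm high; do not run into it. Origin: centre of its underside.

How it is judged (in metres and radians):
On the way, in this order (a step that is already met when the one before it is completed fails the run):
1. the cover is pushed down to its gasket, both fasteners still open (value of joint cover below 0.06 rad and value of joint each of fastener_left, fastener_right below 0.6 rad), for 0.2 s.
2. one fastener is turned to its stop with the cover down (value of joint cover below 0.013 rad and value of joint any of fastener_left, fastener_right above 1.4 rad), for 0.2 s.
At the end, for the whole second after the job is handed in: Let go, the cover stays within 0.013 rad (2.5 mm at its front edge) of fully down, held by the cams, and both fasteners are turned to within 10 degrees of their stops; bottle, tape roll and marker are within 25 mm of where they stood (value of joint cover below 0.013 rad and value of joint each of fastener_left, fastener_right above 1.4 rad and distance of each of buffer_bottle, yellow_tape, black_marker from where it was at the start of the episode below 0.025 m); the robot touches nothing.
It fails at once if the cover is lifted further open (value of joint cover above 0.65 rad).
It fails at once if the bottle, the tape roll or the marker is moved, tipped or picked up (distance of any of buffer_bottle, yellow_tape, black_marker from where it was at the start of the episode above 0.03 m or angle between buffer_bottle's own z axis and vertical above 0.4 rad).
It also fails if it takes over 58 s, if anything falls off the work surface, if the arm or the gripper's body presses on something with over 40 N, if the wrist force passes 120 N, or if a joint passes its speed limit or range.

### The arm

A 7-joint arm with a two-finger parallel gripper is mounted at the origin on a cart in front of the work surface, level with it; the furniture and walls round the work are solid. World frame = base frame: x ahead of the robot, y to its left, z up, the work surface at z = 0. Lengths are in mm, angles in rad, forces in N, time in s.
With the tool pointing down it reaches from about 400 to 875 mm from the base axis. Payload 4.4 kg.
Tool frame: the origin (TCP) lies at the very end of the fingers, on their centre line; the grasp point (between the pads) lies 19 mm behind it; y points along the fingers, z is the direction in which the jaws open and shut, and the axes are right-handed (so a half turn about y gives the same grasp; the last joint's range is limited). The gripper opens to 85 mm and grips with 20 to 120 N. Pads are 22 mm wide; open, the fingers measure 114 mm over their backs; the gripper's body (76 mm by 85 mm) begins 54 mm behind the grasp point. The pads swing forward as they close: fully open they stand 13 mm farther back than shut.
Start: joints at [1.042, 0.628, 0.038, 1.517, -0.027, 0.996, -0.02], TCP at [290.225, -581.625, 203.313] pointing down, gripper open.
Joint ranges: [-3.06, 3.06], [-0.37, 2.12], [-1.25, 1.32], [0.18, 2.47], [-1.1, 4.24], [0.23, 1.98], [-2.94, 2.94]. Speed limits (rad/s): [2.57, 2.57, 3.14, 3.14, 3.14, 3.14, 3.14].

### API

Orientations are given as [roll, pitch, yaw] about the fixed x, y, z axes, in that order (R = Rz(yaw) Ry(pitch) Rx(roll)).
In Python, from cell import * gives the robot as it stands.
- The arm moves only by the tool apply_moves, never from a script. Its argument "targets" is a list of rows, each a list of 6 numbers: the shift along the tool's x, y, z in units of 40 mm (1.0 is 40 mm), then the turn, a rotation vector about the tool's x, y, z in units of 8 degrees (1.0 is 8 degrees). A call has 1 to 12 rows; each row shifts and turns the commanded pose from where the row before left it, along the tool's axes as they then stand; what a row does not reach is not made up. A row lasts 1/8 s, in which the tool goes at most 62.5 mm and 10.7 degrees, less where a joint would pass 70% of its speed; a pose out of reach is approached as far as the arm can. A call is refused whole if a number of a shift passes 1 or a number of a turn 1, either way. A call with a gripper value outside its range is refused whole. "jaw" is the gripper command: -1 is shut, 1 is fully open, values between are in proportion, set as the call begins (left out, the last holds). The fingers move at their own pace and stop on an object; the grip force is fixed at half the most. Time passes only in rows, so rows that do not move let the fingers close. It gives the time, the measured TCP pose, the force and the opening at its end, in the units of the state.
- read_state(): the state, without advancing time (a new reading comes with each control period).
- get_image(name): name is "scene" or "top" or "wrist"; returns the picture (384x512x3 uint8, red, green, blue); there is no depth.
- calibration(name): a dict with "fx", "fy", "cx", "cy" (pixels), "world_from_camera" (4x4, takes a point from camera to world coordinates). Camera axes: x right, y down, z forward; pixel columns grow to the right and rows downward; lengths in mm; the calibration is good to about 2 mm. A picture is of the moment at which its call begins: read the wrist's pose just before it. calibration takes no time and is no camera call; for the wrist camera it gives the pose at the moment of the call.
- finish_job(): hands the job in, once; it reports no verdict.
The state is a dict: "clock": time; "qpos": joint angles; "qd": joint speeds; "tau": joint torques, N m; "eef_pos": TCP position; "tool_rot": TCP orientation; "force": force on the tool from outside, world axes, zero at the start; "torque": the same for the moment, N m; "width": finger opening in mm.
Only numpy, scipy, OpenCV 4.12 (cv2) and the standard library are available. Lean on these libraries where they do the work, as an engineer would, in place of code of your own. Each camera call takes 0.05 s, during which the arm holds its last target. There are 200 camera calls.

## Working session

There is one attempt and no reset: what is moved stays moved. The work goes in short steps, Python scripts to look and compute and a tool call to move; the robot and the scene stay as the last step left them, time stands still between calls to the robot, and variables do not carry over. Pictures are saved under pics/ and viewed, about 8 in all and at most 12, crops included, and the job is handed in when it is done.

Besides the shell and the picture viewer there is one more tool, called after "Request:" as name(argument=value, ...) on one line, values as JSON. apply_moves: Moves the arm, as the interface text tells. Its arguments: {"type":"object","properties":{"targets":{"type":"array"},"jaw":{"type":"number"}},"required":["targets"]}

```bash
mkdir -p pics; ls
python3 - <<'E'
from cell import *
import cv2,numpy as np
s=read_state();print(s)
for n in("scene","top"):
    cv2.imwrite(f"pics/{n}0.png",get_image(n)[:,:,::-1]);c=calibration(n);print(n,c["fx"],c["fy"],c["cx"],c["cy"],np.round(c["world_from_camera"],3).tolist())
E
```

```text
pics
{'clock': 0.0, 'qpos': array([ 1.04217581,  0.62936488,  0.03845172,  1.5183713 , -0.02700632,
        0.99629641, -0.01999327]), 'qd': array([-0.00057276, -0.00026873, -0.00013258,  0.00127504,  0.00078551,
       -0.00178162,  0.00110397]), 'tau': array([-1.18080050e-03, -5.63411522e+01,  1.22576449e+00, -1.93452805e+01,
        1.10262146e-02,  1.03773444e-02, -7.67516781e-06]), 'eef_pos': array([ 289.92483788, -580.99668791,  202.37611432]), 'tool_rot': array([-1.57271778e+00, -2.68877441e-05, -2.67877680e+00]), 'force': array([ 0.94962447, -0.26843305, -0.71939665]), 'torque': array([-0.06063546, -0.04461594,  0.03252495]), 'width': 85.34675114723792}
scene 405.85661425104917 405.85661425104917 254.1534845544589 188.71402117711793 [[-0.764, -0.505, 0.401, -70.693], [-0.645, 0.597, -0.478, 932.205], [0.002, -0.624, -0.782, 1311.158], [0.0, 0.0, 0.0, 1.0]]
top 424.97606008461736 424.97606008461736 252.28287606009764 192.29420016395568 [[0.325, -0.893, 0.311, 162.715], [-0.946, -0.308, 0.104, 63.804], [0.003, -0.328, -0.945, 1305.463], [0.0, 0.0, 0.0, 1.0]]
```

View pics/scene0.png

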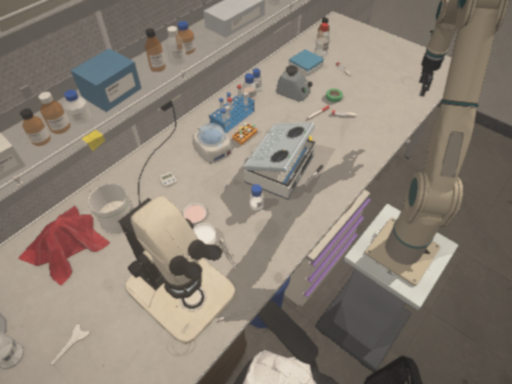

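View pics/top0.png

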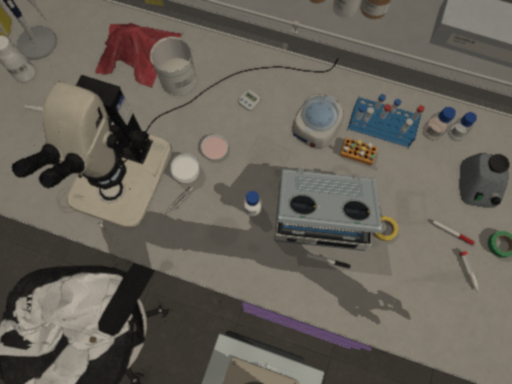

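The top view shows the unit at about (328,205), with its dials at (303,204) and (356,210). The bottle is at (253,203), the tape at (387,229) and the marker at (337,262). In the scene view the dials are at (295,131) and (277,150).

Run:
```python
import cv2,numpy as np
a=cv2.imread("pics/top0.png")[155:275,235:405];b=cv2.imread("pics/scene0.png")[110:215,235:345]
a=cv2.resize(a,(680,480),interpolation=cv2.INTER_CUBIC);cv2.imwrite("pics/a.png",a)
cv2.imwrite("pics/b.png",cv2.resize(b,None,fx=5,fy=5,interpolation=cv2.INTER_CUBIC))
for n in("top","scene"):
    im=cv2.imread(f"pics/{n}0.png");g=im.max(2)
    m=(g<75).astype(np.uint8)
    k,l,st,ce=cv2.connectedComponentsWithStats(m)
    for i in range(1,k):
        x,y=ce[i]
        if 60<st[i][4]<900 and 235<x<405 and 110<y<280: print(n,ce[i],st[i])
```

```text
top [302.53488372 138.1627907 ] [293 126  23  21 129]
top [302.42159383 204.31362468] [290 195  26  19 389]
top [355.84556962 210.0835443 ] [343 201  27  19 395]
top [262.50214592 220.75965665] [251 209  21  22 233]
top [324.8        234.47101449] [275 222  96  22 690]
top [298.64188164 251.66009105] [274 236  60  33 659]
top [335.80203046 244.35025381] [316 240  42   9 197]
top [341.82608696 264.08695652] [335 261  15   7  69]
scene [279.24657534 155.28767123] [272 152  15   9  73]
```

View pics/a.png

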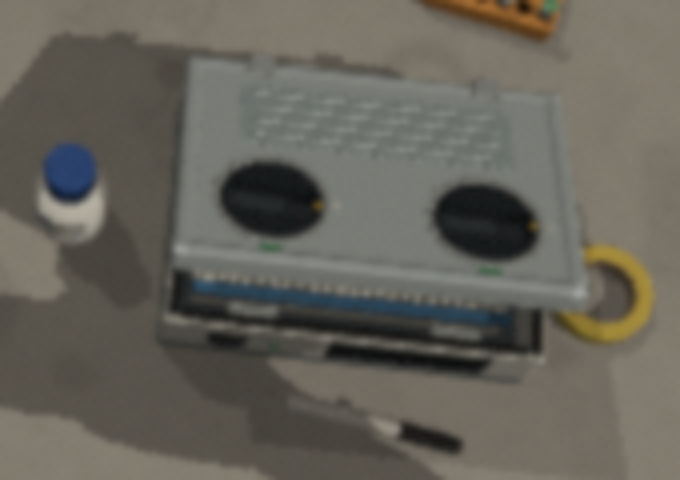

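View pics/b.png

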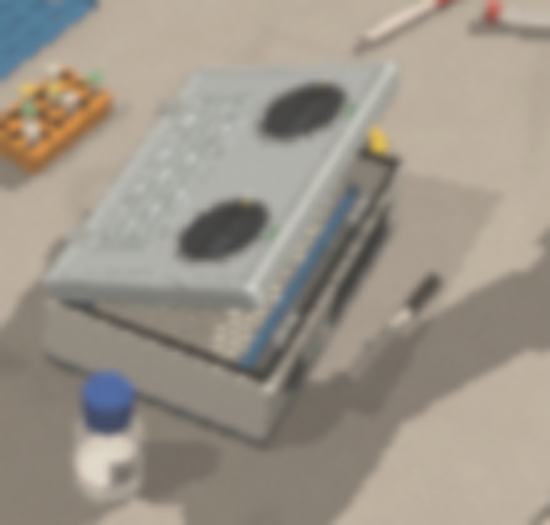

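```bash
cat > h.py <<'E'
from cell import *
import numpy as np
from scipy.optimize import brentq
def ray(n,p,c=None):
    c=c or calibration(n);T=np.array(c["world_from_camera"])
    d=T[:3,:3]@[(p[0]-c["cx"])/c["fx"],(p[1]-c["cy"])/c["fy"],1];return T[:3,3],d/np.linalg.norm(d)
def tri(rs):
    A=sum(np.eye(3)-np.outer(d,d) for o,d in rs);b=sum((np.eye(3)-np.outer(d,d))@o for o,d in rs)
    X=np.linalg.solve(A,b);return X,[round(np.linalg.norm(np.cross(X-o,d)),1) for o,d in rs]
def plane(n,p,z,c=None):
    o,d=ray(n,p,c);return o+d*(z-o[2])/d[2]
E
python3 - <<'E'
from h import *
L,e=tri([ray("top",(302.4,204.3)),ray("scene",(279.6,156))]);print(L,e)
R,e=tri([ray("top",(355.8,210.1)),ray("scene",(295.6,132.2))]);print(R,e,np.linalg.norm(L-R))
M=(L+R)/2;v=(L-R)[:2];v/=np.linalg.norm(v);yaw=np.arctan2(-v[0],v[1])
th=brentq(lambda t:90+145*np.sin(t)+17*np.cos(t)-M[2],0,.8)
f=np.array([v[1],-v[0]]) # unit +x
H=M[:2]+f*(145*np.cos(th)-17*np.sin(th)*-1*-1) 
# local: hinge->dial x = -145cos+17 sin
H=M[:2]-f*(-145*np.cos(th)+17*np.sin(th))
O=H-100*f
print("yaw",yaw,"th",th,"O",O,"+x",f)
for n,p in (("housing bl front-left bottom",(160/4+235,345/4+155)),("front-right bottom",(522/4+235,378/4+155))): print(n,plane("top",p,0))
print(plane("scene",(263/5+235,443/5+110),0),"pred FL",O-100*f+140*v,"FR",O-100*f-140*v)
for t,p,z in(("bottle",(253,196),115),("tape",(388,229),19),("marker ends",(350,266),7),("marker",(308,256.5),7)): print(t,plane("top",p,z))
E
```

```text
[548.74438551  43.53250075 164.18978558] [np.float64(1.6), np.float64(1.6)]
[ 580.69671365 -102.97306456  164.46146574] [np.float64(1.9), np.float64(1.9)] 149.94967739214707
yaw 0.21473380849329865 th 0.41743431082197885 O [589.7883658  -24.25308284] +x [0.97703315 0.21308736]
housing bl front-left bottom [462.16648805  87.21615425   0.        ]
front-right bottom [ 5.28829417e+02 -1.86936682e+02  2.27373675e-13]
[4.65412659e+02 8.19404966e+01 2.27373675e-13] pred FL [462.25282061  91.22282249] FR [ 521.91728083 -182.34645976]
bottle [544.18421092 188.58778292 115.        ]
tape [ 609.19257748 -233.98621435   19.        ]
marker ends [ 461.84707983 -153.13046725    7.        ]
marker [448.14966869 -23.55450851   7.        ]
```

Request:
apply_moves(targets=[[-0.96,-0.05,-0.78,0,0,0],[-0.96,-0.05,-0.78,0,0,0],[-0.96,-0.05,-0.78,0,0,0],[-0.96,-0.05,-0.78,0,0,0],[-0.96,-0.05,-0.78,0,0,0],[-0.96,-0.05,-0.78,0,0,0],[-0.96,-0.05,-0.78,0,0,0],[-0.96,-0.05,-0.78,0,0,0],[-0.96,-0.05,-0.78,0,0,0],[-0.96,-0.05,-0.78,0,0,0],[-0.96,-0.05,-0.78,0,0,0],[-0.96,-0.05,-0.78,0,0,0]], jaw=-0.53)

```text
clock: 1.6
eef_pos: [535.7, -39.4, 227.2]
tool_rot: [-1.571, -0.0, -2.679]
force: [0.6, 0.0, 0.4]
width: 20.1
```

Request:
apply_moves(targets=[[0,0,0,0,-1,0],[0,0,0,0,-1,0],[0,0,0,0,-1,0],[0,0,0,0,-1,0],[0,0,0,0,-1,0],[0,0,0,0,-1,0],[0,0,0,0,-1,0],[0,0,0,0,-1,0],[0,0,0,0,-1,0],[0,0,0,0,-1,0]])

```text
clock: 2.85
eef_pos: [535.0, -41.0, 227.0]
tool_rot: [-1.572, 0.0, -1.278]
force: [0.1, 0.6, 1.1]
width: 20.0
```

Request:
apply_moves(targets=[[0,0,0,0,-1,0],[0,0,0,0,-1,0],[0,0,0,0,-1,0],[0,0,0,0,-1,0],[0,0,0,0,-1,0],[0,0,0,0,-1,0],[0,0,0,0,-1,0],[0,0,0,0,-1,0],[0,0,0,0,-1,0],[0,0,0,0,-1,0],[0,0,0,0,-0.72,0],[0,0,0,0,0,0]])

```text
clock: 4.35
eef_pos: [535.1, -41.1, 226.9]
tool_rot: [-1.57, 0.001, 0.213]
force: [0.4, -1.0, 0.3]
width: 19.9
```

Request:
apply_moves(targets=[[0,0.5,0,0,0,0],[0,0.5,0,0,0,0],[0,0.25,0,0,0,0],[0,0.25,0,0,0,0],[0,0.25,0,0,0,0],[0,0.25,0,0,0,0]])

```text
clock: 5.1
eef_pos: [535.7, -40.9, 147.1]
tool_rot: [-1.571, -0.001, 0.214]
force: [0.2, -0.1, 1.6]
width: 20.2
```

Request:
apply_moves(targets=[[0,0.2,0,0,0,0],[0,0.2,0,0,0,0],[0,0.2,0,0,0,0],[0,0.15,0,0,0,0],[0,0.1,0,0,0,0],[0,0,0,0,0,0]])

```text
clock: 5.85
eef_pos: [535.4, -40.8, 113.1]
tool_rot: [-1.571, 0.0, 0.214]
force: [0.7, 0.1, -0.3]
width: 19.9
```

Run:
```python
from h import *
import cv2
s=read_state();print(s["eef_pos"],s["force"])
c=calibration("wrist");print(c)
cv2.imwrite("pics/w1.png",get_image("wrist")[:,:,::-1])
```

```text
[535.37778923 -40.84347328 113.06484325] [ 0.65581831  0.1357048  -0.28133072]
{'fx': 322.3152328884768, 'fy': 322.3152328884768, 'cx': 252.95603535641771, 'cy': 190.21264425999217, 'world_from_camera': array([[-2.12034460e-01,  9.27040912e-01,  3.09251574e-01,
         4.56281557e+02],
       [ 9.77261084e-01,  2.01614005e-01,  6.56701426e-02,
        -5.84917671e+01],
       [-1.47053957e-03,  3.16143862e-01, -9.48710122e-01,
         2.83185086e+02],
       [ 0.00000000e+00,  0.00000000e+00,  0.00000000e+00,
         1.00000000e+00]])}
```

View pics/w1.png

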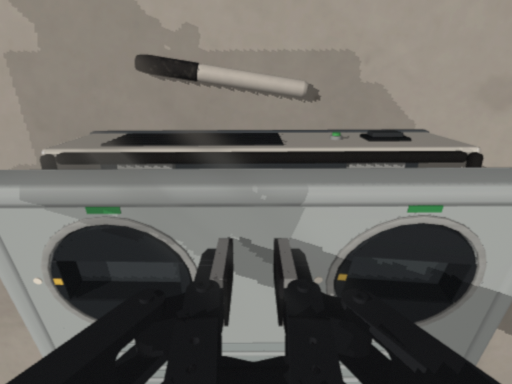

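Run:
```python
from h import *
c=calibration("wrist")
for z in(108,114,118):
    a=plane("wrist",(123,273),z,c);b=plane("wrist",(405,273),z,c);v=(b-a)[:2];print(z,a,b,np.linalg.norm(v),np.arctan2(-v[0],v[1]),(a+b)/2)
```

```text
108 [ 584.49163156 -114.41981583  108.        ] [546.81568266  58.41425795 108.        ] 176.89288901518572 0.2146314580183498 [565.65365711 -28.00277894 108.        ]
114 [ 580.10829963 -112.50516451  114.        ] [543.72133727  54.41583203 114.        ] 170.84094976452374 0.21463145801834915 [561.91481845 -29.04466624 114.        ]
118 [ 577.18607835 -111.22873031  118.        ] [541.65844035  51.75021475 118.        ] 166.80632359741574 0.2146314580183494 [559.42225935 -29.73925778 118.        ]
```

Request:
apply_moves(targets=[[0,0.08,0,0,0,0],[0,0.05,0,0,0,0],[0,0,0,0,0,0]])

```text
clock: 6.28
eef_pos: [535.4, -40.9, 108.0]
tool_rot: [-1.571, -0.0, 0.214]
force: [-1.0, 0.1, 0.0]
width: 20.2
```

Run:
```python
from h import *
import cv2
s=read_state();c=calibration("wrist");T=np.linalg.inv(c["world_from_camera"])
def pj(p,c,T):
    q=T[:3,:3]@p+T[:3,3];return (c["fx"]*q[0]/q[2]+c["cx"],c["fy"]*q[1]/q[2]+c["cy"]),q[2]
print(s["eef_pos"],pj(s["eef_pos"],c,T))
w=get_image("wrist")[:,:,::-1].copy()
p=pj(s["eef_pos"],c,T)[0];cv2.circle(w,(int(p[0]),int(p[1])),3,(0,0,255),-1)
sc=get_image("scene")[110:215,235:345,::-1]
o=np.zeros((384,512+402,3),np.uint8);o[:,:512]=w;o[:,512:]=cv2.resize(sc,(402,384),interpolation=2)
cv2.imwrite("pics/c.png",cv2.resize(o,(800,336),interpolation=cv2.INTER_AREA))
```

```text
[535.40192294 -40.90525508 108.00580393] ((np.float64(254.20283718007855), np.float64(230.04678566250732)), np.float64(187.019412815045))
```

View pics/c.png

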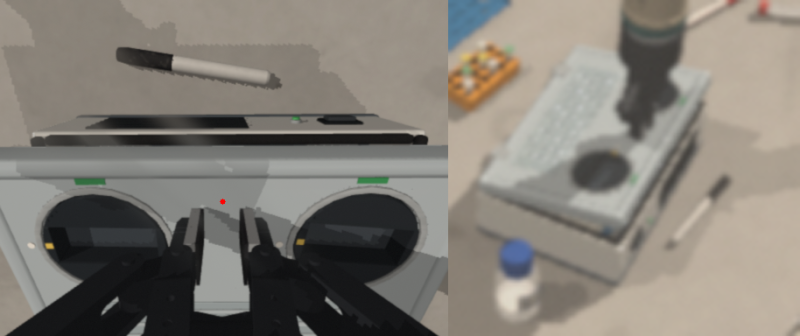

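Request:
apply_moves(targets=[[0,0.1,0,0,0,0],[0,0.1,0,0,0,0],[0,0.1,0,0,0,0],[0,0,0,0,0,0]])

```text
clock: 6.88
eef_pos: [535.3, -40.8, 95.7]
tool_rot: [-1.571, 0.0, 0.214]
force: [-0.2, -0.3, 0.1]
width: 20.3
```

```bash
cat >> h.py <<'E'
def greens():
    import cv2
    c=calibration("wrist");im=get_image("wrist");cv2.imwrite("pics/last.png",im[:,:,::-1])
    h=cv2.cvtColor(im,cv2.COLOR_RGB2HSV);m=cv2.inRange(h,(45,110,60),(80,255,255))
    k,l,st,ce=cv2.connectedComponentsWithStats(m)
    return c,sorted([tuple(ce[i])+(int(st[i][4]),) for i in range(1,k) if st[i][4]>25])
E
python3 - <<'E'
from h import *
c,g=greens();print(g)
g=[q for q in g if q[1]>160][:]
a,b=g[0],g[-1]
f=lambda z:np.linalg.norm(plane("wrist",a,z,c)-plane("wrist",b,z,c))-150
z=brentq(f,60,200);print(z,plane("wrist",a,z,c),plane("wrist",b,z,c))
E
```

```text
[(np.float64(101.81443298969072), np.float64(200.0257731958763), 194), (np.float64(342.34615384615387), np.float64(137.6153846153846), 26), (np.float64(425.0845771144279), np.float64(198.49253731343285), 201)]
125.25448517846361 [ 521.63102224 -116.38731715  125.25448518] [489.00814403  30.02220377 125.25448518]
```

View pics/last.png

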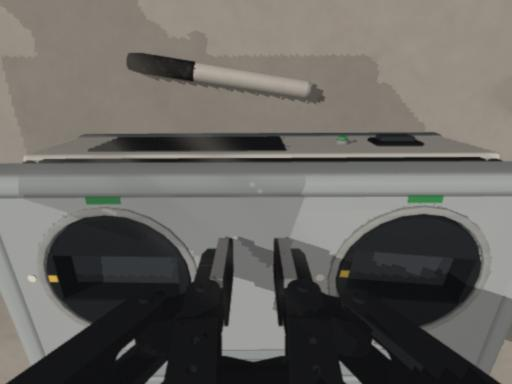

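The cover is following the fingertips: the green bars at (102,200) and (425,198) give about 0.10 rad. The tips touch about 25 mm above the reported TCP, so I'm pushing further down.

Request:
apply_moves(targets=[[0,0.1,0,0,0,0],[0,0.1,0,0,0,0],[0,0,0,0,0,0]])

```text
clock: 7.3
eef_pos: [535.3, -40.9, 87.7]
tool_rot: [-1.571, 0.0, 0.214]
force: [0.5, 0.4, 0.5]
width: 20.0
```

```bash
cat >> h.py <<'E'
def cov():
    c,g=greens();g=[q for q in g if q[2]>80];a,b=g[0],g[-1]
    z=brentq(lambda z:np.linalg.norm(plane("wrist",a,z,c)-plane("wrist",b,z,c))-150,40,220)
    A,B=plane("wrist",a,z,c),plane("wrist",b,z,c);print(g,"z",round(z,1),"th",round((z-107)/187,3),A.round(1),B.round(1))
E
python3 - <<'E'
from h import *
s=read_state();print(s["force"],s["eef_pos"]);cov()
E
```

```text
[0.51067173 0.35547371 0.54449591] [535.26593728 -40.89125282  87.74384101]
[(np.float64(102.67525773195877), np.float64(196.53608247422682), 194), (np.float64(424.63793103448273), np.float64(195.01724137931035), 232)] z 116.2 th 0.049 [ 520.3 -116.6  116.2] [487.7  29.8 116.2]
```

Request:
apply_moves(targets=[[0,0.05,0,0,0,0],[0,0.05,0,0,0,0],[0,0,0,0,0,0]])

```text
clock: 7.72
eef_pos: [535.4, -40.9, 84.0]
tool_rot: [-1.571, -0.0, 0.214]
force: [-0.3, 0.2, -0.4]
width: 20.1
```

Run:
```python
from h import *
s=read_state();print(s["force"],s["eef_pos"]);cov()
```

```text
[-0.31276192  0.23037115 -0.42405184] [535.42087596 -40.88201904  83.98740363]
[(np.float64(101.76530612244898), np.float64(194.90816326530611), 196), (np.float64(424.665), np.float64(193.51), 200)] z 112.6 th 0.03 [ 519.6 -117.   112.6] [487.1  29.4 112.6]
```

Request:
apply_moves(targets=[[0,0.05,0,0,0,0],[0,0.05,0,0,0,0],[0,0,0,0,0,0]])

```text
clock: 8.15
eef_pos: [535.3, -41.0, 80.5]
tool_rot: [-1.571, 0.0, 0.214]
force: [-2.4, 0.5, 6.5]
width: 20.0
```

Run:
```python
from h import *
s=read_state();print(s["force"],s["eef_pos"]);cov()
```

```text
[-2.38709413  0.51066194  6.46413477] [535.25160758 -40.96298172  80.54783925]
[(np.float64(102.51336898395722), np.float64(194.40641711229947), 187), (np.float64(424.0), np.float64(192.6346153846154), 208)] z 108.5 th 0.008 [ 519.5 -117.1  108.5] [486.7  29.3 108.5]
```

Request:
apply_moves(targets=[[0,-0.5,0,0,0,0],[0,-0.5,0,0,0,0],[0,-0.25,0,0,0,0],[0.1,0,0.66,0,0,0],[0.1,0,0.67,0,0,0],[0.1,0,0.67,0,0,0],[0,0,0,0,0,0]])

```text
clock: 9.07
eef_pos: [529.9, 42.4, 130.2]
tool_rot: [-1.569, -0.0, 0.218]
force: [0.7, -0.8, -0.4]
width: 20.2
```

Run:
```python
from h import *
import cv2
s=read_state();print(s["eef_pos"],s["tool_rot"])
c,g=greens();print(g,calibration("wrist")["world_from_camera"].round(4).tolist())
im=get_image("top")[155:275,235:405,::-1];cv2.imwrite("pics/top2.png",im)
```

```text
[529.86843202  42.37702881 130.16046792] [-1.56949987e+00 -4.81327505e-04  2.18450641e-01]
[(np.float64(248.5968992248062), np.float64(147.984496124031), 129)] [[-0.2139, 0.9267, 0.309, 450.8829], [0.9769, 0.2035, 0.0658, 22.5692], [-0.0019, 0.3159, -0.9488, 300.0872], [0.0, 0.0, 0.0, 1.0]]
```

View pics/last.png

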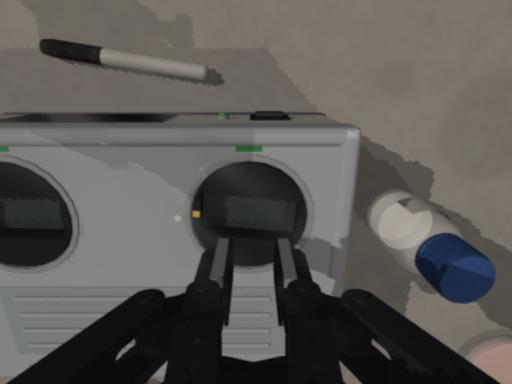

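Run:
```python
from h import *
c=calibration("wrist")
for p,z in (((248.5,213),111),((191,213),111),((306,213),111),((248.5,161),111),((248.5,267),111),((248.6,148),112),((178,217.5),111),((194.5,213.5),111)): print(p,plane("wrist",p,z,c).round(1))
```

```text
(248.5, 213) [527.9  34.9 111. ]
(191, 213) [535.7  -0.6 111. ]
(306, 213) [520.2  70.5 111. ]
(248.5, 161) [495.   27.9 111. ]
(248.5, 267) [566.2  43.1 111. ]
(248.6, 148) [487.1  26.3 112. ]
(178, 217.5) [540.5  -8.2 111. ]
(194.5, 213.5) [535.5   1.6 111. ]
```

Request:
apply_moves(targets=[[-0.02,0.25,-0.08,0,0,0],[0,0.4,0,0,0,0],[0,0.35,0,0,0,0],[0,0,0,0,0,0]])

```text
clock: 9.68
eef_pos: [528.8, 36.2, 88.5]
tool_rot: [-1.57, 0.003, 0.214]
force: [0.5, -0.4, -0.2]
width: 20.1
```

Run:
```python
from h import *
import cv2
s=read_state();print(s["eef_pos"],s["tool_rot"])
im=cv2.convertScaleAbs(get_image("wrist")[150:330,140:370,::-1],alpha=1.6,beta=25);cv2.imwrite("pics/d.png",cv2.resize(im,None,fx=3.3,fy=3.3,interpolation=2))
```

```text
[528.81361267  36.17979471  88.46994526] [-1.57040894  0.00313713  0.2142997 ]
```

View pics/d.png

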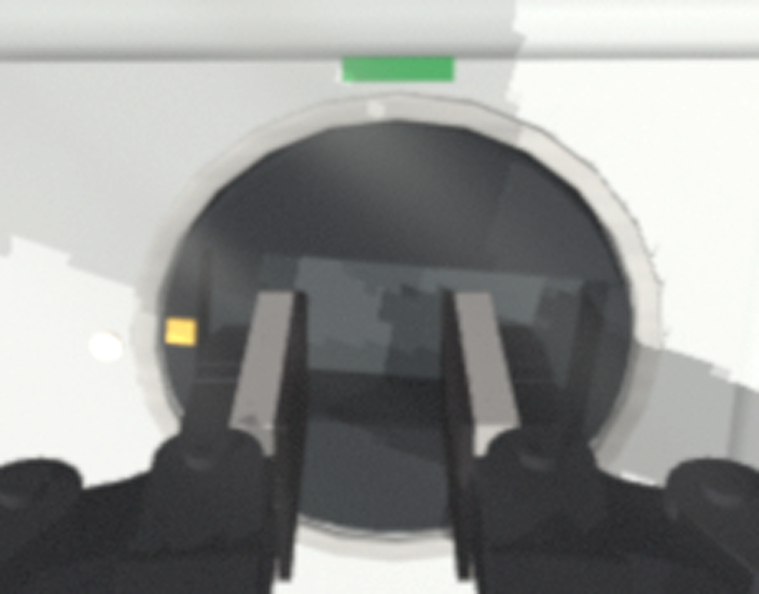

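Run:
```python
from h import *
c=calibration("wrist");s=read_state();R=np.array([[.977,.2127],[-.2127,.977]])
U=lambda p:(R@(p[:2]-s["eef_pos"][:2])).round(1)
P=lambda x,y:(x/3.3+140,y/3.3+150)
for n,x,y,z in(("tipL",257,292,116.5),("tipR",492,292,116.5),("dial l",160,325,111),("dial r",635,325,111),("dial f",397,120,111),("dial b",397,530,111),("yellow",181,331,111),("slotfront",400,262,111),("white",106,346,111)):
    print(n,U(plane("wrist",P(x,y),z,c)))
```

```text
tipL [ -8.3 -17.9]
tipR [-8.3 17.1]
dial l [  0.2 -34. ]
dial r [ 0.2 40.3]
dial f [-33.5   2.9]
dial b [38.8  3.4]
yellow [  1.2 -30.8]
slotfront [-10.6   3.5]
white [  3.9 -42.7]
```

The fingertips straddle the slot. They are aligned along the unit's x and need 3.4 mm toward +y. I'm going down into the left slot.

Request:
apply_moves(targets=[[0,0,0.085,0,0,0],[0,0.1,0,0,0,0],[0,0.15,0,0,0,0],[0,0.15,0,0,0,0],[0,0,0,0,0,0]])

```text
clock: 10.35
eef_pos: [529.1, 39.8, 73.6]
tool_rot: [-1.571, 0.001, 0.214]
force: [-0.1, -0.5, -0.3]
width: 19.9
```

Request:
apply_moves(targets=[[0,0.05,0,0,0,0],[0,0.05,0,0,0,0],[0,0.03,0,0,0,0],[0,0,0,0,0,0]])

```text
clock: 10.85
eef_pos: [529.4, 39.8, 69.3]
tool_rot: [-1.571, -0.0, 0.214]
force: [-1.0, 0.3, 4.4]
width: 20.1
```

Request:
apply_moves(targets=[[0,0.04,0,0,0,0],[0,0,0,0,0,0]])

```text
clock: 11.1
eef_pos: [529.3, 39.8, 67.9]
tool_rot: [-1.571, -0.0, 0.214]
force: [-1.7, -0.3, 7.0]
width: 19.9
```

Request:
apply_moves(targets=[[0,0.04,0,0,0,0],[0,0.03,0,0,0,0],[0,0,0,0,0,0]])

```text
clock: 11.48
eef_pos: [529.3, 39.8, 66.0]
tool_rot: [-1.572, -0.0, 0.214]
force: [-4.3, -0.7, 15.3]
width: 20.2
```

Run:
```python
from h import *
s=read_state();print(s["force"],s["eef_pos"],s["torque"],s["qpos"].round(2))
c,g=greens();print(g)
```

```text
[-4.34122506 -0.7429862  15.33775622] [529.25871023  39.80244582  65.9729505 ] [-0.20775559  0.87218117 -0.00866168] [ 0.26  0.73 -0.6   1.96  0.67  0.66  1.01]
[(np.float64(217.69230769230768), np.float64(126.03846153846153), 26), (np.float64(260.97080291970804), np.float64(176.75912408759123), 137)]
```

Request:
apply_moves(targets=[[0,-0.01,0,0,1,0],[0,0,0,0,1,0],[0,0,0,0,1,0],[0,0,0,0,1,0]])

```text
clock: 12.02
eef_pos: [530.4, 40.2, 66.1]
tool_rot: [-1.57, -0.002, -0.348]
force: [-1.8, -0.3, 8.7]
width: 19.8
```

Run:
```python
from h import *
s=read_state();print(s["force"],s["eef_pos"],s["torque"],s["tool_rot"])
```

```text
[-1.8394617  -0.30596409  8.69902416] [530.43281292  40.16284217  66.11841765] [-0.02955526  0.21955127  0.16993032] [-1.56981833 -0.00247733 -0.34821519]
```

Request:
apply_moves(targets=[[0,0.03,0,0,0,0],[0,0,0,0,0.5,0],[0,0,0,0,0.5,0]])

```text
clock: 12.4
eef_pos: [530.5, 40.1, 65.9]
tool_rot: [-1.57, -0.003, -0.485]
force: [-2.9, -0.8, 18.8]
width: 20.4
```

Request:
apply_moves(targets=[[0,-0.012,0,0,0.5,0],[0,0,0,0,0.5,0],[0,0,0,0,0.5,0]])

```text
clock: 12.78
eef_pos: [530.5, 40.1, 66.0]
tool_rot: [-1.569, -0.003, -0.695]
force: [-2.2, -1.0, 14.8]
width: 20.3
```

Force is 15 N, so I'm continuing the turn.

Request:
apply_moves(targets=[[0,0,0,0,0.6,0],[0,0,0,0,0.6,0],[0,0,0,0,0.6,0],[0,0,0,0,0.6,0]])

```text
clock: 13.28
eef_pos: [530.5, 40.0, 66.0]
tool_rot: [-1.568, -0.002, -1.031]
force: [-2.8, -0.4, 15.7]
width: 20.0
```

Run:
```python
from h import *
s=read_state();print(s["force"],s["torque"])
```

```text
[-2.84564505 -0.43813251 15.6966939 ] [-0.15295231  0.55253674  0.08530594]
```

Request:
apply_moves(targets=[[0,0,0,0,0.6,0],[0,0,0,0,0.6,0],[0,0,0,0,0.6,0],[0,0,0,0,0.6,0],[0,0,0,0,0.6,0],[0,0,0,0,0.5,0]])

```text
clock: 14.02
eef_pos: [530.4, 39.9, 66.0]
tool_rot: [-1.568, -0.0, -1.519]
force: [-2.5, -1.1, 15.6]
width: 19.8
```

Run:
```python
from h import *
s=read_state();print(s["force"],s["torque"],s["tool_rot"])
```

```text
[-2.52986751 -1.12315112 15.61102779] [-0.16964357  0.54506123  0.10544898] [-1.56814565e+00 -3.44470239e-04 -1.51891205e+00]
```

Request:
apply_moves(targets=[[0,0,0,0,0.3,0],[0,0,0,0,0.3,0],[0,0,0,0,0,0]])

```text
clock: 14.4
eef_pos: [530.8, 40.2, 66.0]
tool_rot: [-1.567, -0.0, -1.599]
force: [-2.9, -0.4, 14.5]
width: 20.2
```

Run:
```python
from h import *
s=read_state();print(s["force"],s["torque"],s["tool_rot"])
```

```text
[-2.85448158 -0.42547882 14.51068819] [-0.1025827   0.40385369  0.45449626] [-1.56732546e+00 -1.77846703e-05 -1.59885626e+00]
```

Request:
apply_moves(targets=[[0,0,0,0,-0.9,0],[0,-0.25,0,0,0,0],[0,-0.5,0,0,0,0],[0,-0.5,0,0,0,0],[0,0,0,0,0,0]])

```text
clock: 15.02
eef_pos: [530.3, 40.0, 115.4]
tool_rot: [-1.568, 0.0, -1.476]
force: [0.3, 0.2, 0.6]
width: 20.3
```

Request:
apply_moves(targets=[[0,0,0,0,-1,0],[0,0,0,0,-1,0],[0,0,0,0,-1,0],[0,0,0,0,-1,0],[0,0,0,0,-1,0],[0,0,0,0,-1,0],[0,0,0,0,-1,0],[0,0,0,0,-1,0],[0,0,0,0,-1,0],[0,0,0,0,-1,0],[0,0,0,0,-1,0],[0,0,0,0,-1,0]])

```text
clock: 16.52
eef_pos: [528.5, 39.8, 113.2]
tool_rot: [-1.57, 0.002, 0.204]
force: [0.4, 1.3, 0.4]
width: 20.2
```

Run:
```python
from h import *
s=read_state();print(s["eef_pos"],s["tool_rot"]);c,g=greens();print(g)
```

```text
[528.53939527  39.78402515 113.1883504 ] [-1.57018151  0.00170992  0.20433201]
[(np.float64(251.51351351351352), np.float64(155.63513513513513), 148)]
```

View pics/last.png

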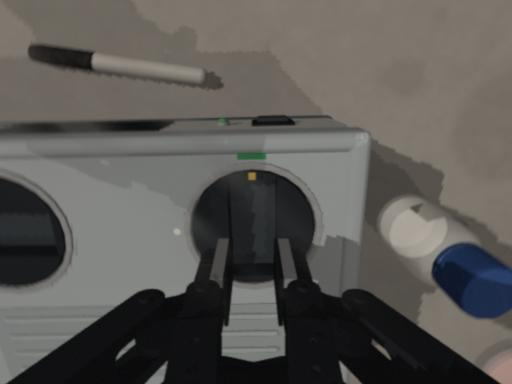

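The yellow mark at (252,176) points at the green bar (251,156), and the cover sits flat: the left fastener is locked. Next is the right one.

Request:
apply_moves(targets=[[0,0,-0.75,0,0,0],[0,0,-0.75,0,0,0],[0,0,-0.75,0,0,0],[0.03,0,-0.75,0,0,0],[0.03,0,-0.76,0,-0.07,0],[0,0,0,0,0,0],[0,0,0,0,0,0]])

```text
clock: 17.45
eef_pos: [561.0, -106.0, 113.7]
tool_rot: [-1.569, 0.001, 0.209]
force: [0.5, 0.4, 0.5]
width: 19.9
```

Run:
```python
from h import *
s=read_state();print(s["eef_pos"],s["tool_rot"]);c,g=greens();print(g)
```

```text
[ 561.02730488 -105.99962878  113.67018778] [-1.56939949e+00  6.93014183e-04  2.09386417e-01]
[(np.float64(251.0808823529412), np.float64(155.05882352941177), 136)]
```

Request:
apply_moves(targets=[[0.02,0.3,0,0,0,0],[0,0.3,0,0,0,0],[0,0.2,0,0,0,0],[0,0.15,0,0,0,0],[0,0.1,0,0,0,0],[0,0,0,0,0,0]])

```text
clock: 18.25
eef_pos: [562.3, -106.9, 72.0]
tool_rot: [-1.571, 0.0, 0.21]
force: [0.3, 0.1, -0.4]
width: 19.7
```

Request:
apply_moves(targets=[[0,0.05,0,0,0,0],[0,0.05,0,0,0,0],[0,0,0,0,0,0]])

```text
clock: 18.62
eef_pos: [562.3, -106.9, 68.1]
tool_rot: [-1.571, 0.0, 0.21]
force: [-0.4, 0.2, 0.1]
width: 20.2
```

Request:
apply_moves(targets=[[0,0.04,0,0,0,0],[0,0.03,0,0,0,0],[0,0,0,0,0,0]])

```text
clock: 19.0
eef_pos: [562.5, -106.9, 66.4]
tool_rot: [-1.572, -0.0, 0.21]
force: [-2.6, -0.4, 8.2]
width: 20.0
```

Request:
apply_moves(targets=[[0,0.02,0,0,0,0],[0,0,0,0,0,0]])

```text
clock: 19.25
eef_pos: [562.5, -107.0, 66.1]
tool_rot: [-1.572, -0.0, 0.21]
force: [-3.0, -0.6, 12.5]
width: 20.0
```

Request:
apply_moves(targets=[[0,0,0,0,0.6,0],[0,0,0,0,0.6,0],[0,0,0,0,0.6,0],[0,0,0,0,0.6,0]])

```text
clock: 19.75
eef_pos: [563.4, -106.9, 66.1]
tool_rot: [-1.571, -0.002, -0.127]
force: [-1.4, 0.2, 9.5]
width: 20.0
```

Request:
apply_moves(targets=[[0,0.012,0,0,0.6,0],[0,0,0,0,0.6,0],[0,0,0,0,0.6,0]])

```text
clock: 20.12
eef_pos: [563.3, -107.0, 66.0]
tool_rot: [-1.571, -0.002, -0.379]
force: [-2.6, -0.9, 13.1]
width: 19.9
```

Request:
apply_moves(targets=[[0,0,0,0,0.6,0],[0,0,0,0,0.6,0],[0,0,0,0,0.6,0]])

```text
clock: 20.5
eef_pos: [563.1, -107.2, 66.0]
tool_rot: [-1.571, -0.002, -0.63]
force: [-3.3, -1.2, 13.2]
width: 20.2
```

Request:
apply_moves(targets=[[0,0,0,0,0.6,0],[0,0,0,0,0.6,0],[0,0,0,0,0.6,0],[0,0,0,0,0.6,0]])

```text
clock: 21.0
eef_pos: [562.8, -107.2, 66.0]
tool_rot: [-1.57, -0.002, -0.965]
force: [-4.0, 0.0, 14.1]
width: 20.0
```

Request:
apply_moves(targets=[[0,0,0,0,0.6,0],[0,0,0,0,0.6,0],[0,0,0,0,0.6,0],[0,0,0,0,0.6,0],[0,0,0,0,0.6,0],[0,0,0,0,0.5,0]])

```text
clock: 21.75
eef_pos: [562.4, -107.2, 66.0]
tool_rot: [-1.57, -0.001, -1.453]
force: [-3.8, -0.2, 14.7]
width: 20.2
```

Run:
```python
from h import *
s=read_state();print(s["force"],s["torque"],s["tool_rot"])
```

```text
[-3.76837674 -0.20860068 14.68117796] [-0.02657063  0.92320476  0.13560078] [-1.57026079e+00 -9.90790580e-04 -1.45344768e+00]
```

Request:
apply_moves(targets=[[0,0,0,0,0.4,0],[0,0,0,0,0.4,0],[0,0,0,0,0.3,0],[0,0,0,0,0,0]])

```text
clock: 22.25
eef_pos: [563.1, -106.4, 66.0]
tool_rot: [-1.569, -0.0, -1.602]
force: [-2.8, 1.0, 15.1]
width: 19.8
```

Run:
```python
from h import *
s=read_state();print(s["force"],s["torque"],s["tool_rot"])
```

```text
[-2.83959387  1.00198551 15.08072609] [0.17620118 0.6814866  0.44748395] [-1.56904124e+00 -3.93005292e-04 -1.60247814e+00]
```

Request:
apply_moves(targets=[[0,0,0,0,-0.9,0],[0,-0.25,0,0,0,0],[0,-0.5,0,0,0,0],[0,-1,0,0,0,0],[0,-1,0,0,0,0],[0,-1,0,0,0,0],[0,0,0,0,0,0]])

```text
clock: 23.12
eef_pos: [564.6, -107.0, 217.6]
tool_rot: [-1.564, -0.002, -1.481]
force: [-0.6, -0.1, -1.2]
width: 20.2
```

Run:
```python
from h import *
import cv2
s=read_state();print(s["eef_pos"],s["force"]);w=get_image("wrist")[:,:,::-1]
t=cv2.resize(get_image("top")[155:275,235:405,::-1],(544,384),interpolation=2)
o=np.hstack([w,t]);cv2.imwrite("pics/f.png",cv2.resize(o,(800,291),interpolation=cv2.INTER_AREA))
```

```text
[ 564.63742266 -107.03106746  217.599058  ] [-0.61447163 -0.08527586 -1.22089512]
```

View pics/f.png

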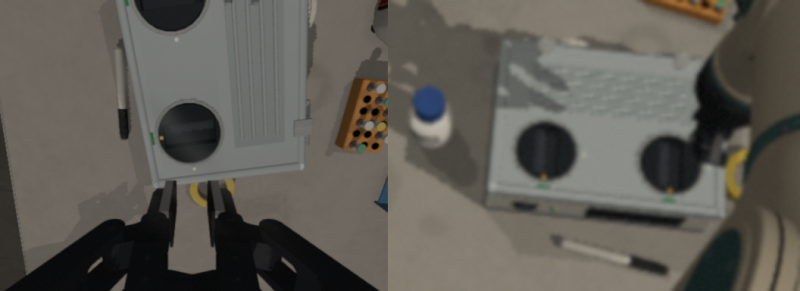

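The cover is closed, both yellow marks point at their green bars (top view (544,183) and (669,195)), and the bottle, tape and marker haven't moved.

```bash
python3 -c "
from cell import *
print(finish_job())"
```

```text
the job is handed in; nothing more can be done
None
```

The cover is down and both fasteners are locked; I handed the job in at about 23 s of the 58 s allowed. `finish_job()` gives no verdict, so this rests on my own checks.

- **What I did:** I pushed the raised cover, at about 0.42 rad, down onto its gasket with both fasteners still open. I then pressed and turned the left fastener clockwise to its stop, and did the same with the right. The stop torque was about 0.45 N m on each.
- **Last checks:** With the arm lifted clear, the final pictures show the cover flat and both yellow marks at their green bars. The bottle, tape and marker look where they stood, judged by eye only. The tool force was near zero.
- **Press force outside the range:** It dipped to about 9 N early in each turn and peaked at 18.8 N partway through the left one, outside the advised 11–15 N. From about 55 degrees on, where the cams could jam, it stayed between 13 and 16 N and neither jammed.
- **What disagreed:** With the fingers 20 mm apart, the fingertips touched about 28 mm above the reported TCP. I went by contact force and the wrist camera instead.

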